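Switch off the polishing tumbler and open its press-and-turn cap

ROBOT

A 6-joint arm with a two-finger parallel gripper is mounted at the origin on the work surface. World frame = base frame: x ahead of the robot, y to its left, z up, the work surface at z = 0. Lengths are in m, angles in rad, forces in N, time in s.
With the tool pointing down it reaches from about 0.425 to 0.95 m from the base axis. Payload 3.5 kg.
Tool frame: the origin (TCP) lies between the finger pads, 19 mm behind the fingertips; this is the grasp point; z points along the fingers, y is the line along which they close (so a half turn about z gives the same grasp; the last joint's range is limited). The gripper opens to 85 mm and grips with 20 to 120 N. Pads are 22 mm wide; open, the fingers measure 114 mm over their backs; the gripper's body (76 mm by 85 mm) begins 54 mm behind the grasp point. The pads swing forward as they close: fully open they stand 13 mm farther back than shut.
Start: joints at [1.01, 0.286, 1.577, -0, 1.279, -0.15], TCP at [0.27, 0.619, 0.25] pointing down, gripper open.
Joint ranges: [-2.77, 2.77], [-0.9, 2.22], [0.21, 2.48], [-1.53, 4.67], [0.24, 2.81], [-2.84, 2.84]. Speed limits (rad/s): [2.79, 2.79, 3.14, 3.14, 3.14, 3.14].

INTERFACE

Orientations are given as a rotation vector (axis times angle).
In Python, from rig import arm gives the robot as it stands. The module is installed in compiled form; this text tells all that it offers.
- The arm moves only by the shell command python3 -m jog 'ROWS' [FORCE]. ROWS is text: rows parted by semicolons, each of 5 numbers parted by spaces: the opening, from -1 (shut) to 1 (fully open), then the shift along the tool's x, y, z in m, then the turn about the tool's z in rad. In form: jaw dx dy dz twist; .... A call has 1 to 20 rows; each row is the pose to reach, as a shift and turn from the pose commanded when the call began, along the tool's axes at that moment; what a row does not reach only later rows make up. A row lasts 1/12 s, in which the tool goes at most 41.7 mm and 7.16 degrees, less where a joint would pass 70% of its speed; a pose out of reach is approached as far as the arm can. A call with a gripper value outside its range is refused whole. The fingers move at their own pace and stop on an object; FORCE is the grip in N (left out, the last holds). Time passes only in rows, so rows that repeat a pose let the fingers close. It gives the time, the measured TCP pose, the force, the opening and the grip force at its end, in the units of the state.
- arm.get_state(): the state, without advancing time (a new reading comes with each control period).
- arm.get_image(name): name is "scene" or "top" or "wrist"; returns the picture (420x560x3 uint8, blue, green, red); there is no depth.
- arm.camera_model(name): a dict with "mtx" (3x3 intrinsics, pixels), "origin" and "attitude" of the camera in the world; the wrist camera has in their place "hand_eye" (4x4, takes a point from camera to tool coordinates, whose origin is the TCP and whose axes are the flange's). Camera axes: x right, y up, looking along -z (the intrinsics and any distortion apply to the point x, -y, -z); pixel columns grow to the right and rows downward; lengths in m; the calibration is good to about 2 mm. A picture is of the moment at which its call begins: read the wrist's pose just before it. camera_model takes no time and is no camera call.
- arm.job_done(): hands the job in; it is judged then, once.
The state is a dict: "time_s": time; "joint_pos": joint angles; "joint_velocities": joint speeds; "tau": joint torques, N m; "position": TCP position; "orientation": TCP orientation; "ft_force": force on the tool from outside, world axes, zero at the start; "moment": the same for the moment, N m; "gripper_width": opening from 0.0 (shut) to 1.0 (fully open); "grasp_force": force on a finger pad.
Only numpy, scipy, OpenCV 4.12 (cv2) and the standard library are available. Lean on these libraries where they do the work, as an engineer would, in place of code of your own. Each camera call takes 0.05 s, during which the arm holds its last target. There are 200 camera calls.

TASK

The tumbler on the stall is finished: first turn its white dial fully anticlockwise to the off stop. Then open the red safety cap on its leaning drum: press it firmly into the neck, keep it pressed while you turn it anticlockwise about a quarter turn, and draw it out; never force it against its lock. Set the cap down by hand (do not drop it), right way up with its grip bar on top, inside the blue tray and let go, leaving the dial off and the mug, bottle and toy car where they stand.

Things in the scene. Friction and masses are not known exactly. Their poses are not given: they have to be found in the camera images.
- tumbler: Fixed polishing tumbler. Grey base 300 (x) by 320 (y) by 45 mm high, origin at the centre of its underside, z up; front = its -x side, towards the robot. A black drum 140 mm wide, 125 mm long, leans on it, axis 35 deg from vertical, its upper end with neck and red cap leaning to the front. Highest point (cap's bar) 0.27 m above the table. Dial at (-105, -120) mm.
- neck (a point): Point on the drum's axis where the underside of the locked cap sits, 210 mm above the table. z: outwards along the drum's axis (35 deg from vertical, leaning to the tumbler's -x); y: the tumbler's y. The aluminium neck, 70 mm in outer diameter, ends 28 mm above this point along z; the drum's shoulder is 16 mm below it. At the start the cap's origin and axes coincide with this point's.
- cap: Red cap, 82 mm wide, 47 mm high, 80 to 145 g, with a grip bar on top 52 mm long (cap x), 14 mm wide (cap y), 26 mm tall (47 to 73 mm above the underside). Origin: centre of the flat underside; z out through the bar. Spring bayonet, locked at the start: a spring lifts it with 9 N; unpressed, turning is blocked after about 6 deg (forcing it, over 3 N m, breaks it); clockwise always.
- cap_grip (a point): Point on the cap's axis in the grip bar, 68 mm above the underside, axes as the cap's. TCP here, tool z along -z, fingers closing along y: the tips clear the cap's top by 2 mm. Unlock: press 7 to 10 mm along -z (13 N at 7 mm, 15 N at 10 mm, stop at 12 mm), keep pressed, turn anticlockwise (+ about z) 65 to 120 deg (85 is good), then draw out 45 mm or more along z, keeping that turn.
- dial (a joint): Angle of the white dial, rad: 0 = off, the stop at the fully anticlockwise end (seen from above); grows clockwise to 4.7. Starts between 0.7 and 1.4. Stays where it is left, light friction (0.05 N m).
- dial_grip (a point): Point on the dial's vertical axis at the height to grip its bar from above. Turns with the dial: x lies along the bar (the dial is 44 mm in diameter), z up. Close the fingers across the bar, along y; the tips may go no lower than the dial's disc, so hold the TCP 10 mm above this point.
- tray: Blue open tray, fixed, 160 by 160 by 28 mm high, walls and floor 4 mm thick, empty. Origin at the centre of its underside. Stands either left or right of the tumbler.
- tray_in (a point): Centre of the tray's inner floor, z up.
- mug: White mug, loose, 80 mm wide, 85 mm high with a handle, origin under its centre. Stands on the other side of the tumbler from the tray. Leave alone.
- polish: Green bottle of polish, loose, 56 mm wide, 150 mm high, origin under its centre. Stands at the left behind the tray or mug. Leave alone.
- car: Yellow toy car, loose, 100 by 42 by 38 mm high, origin under its centre. Stands in front of the tumbler. Leave alone.
Not all that is in view belongs to the job. There is more than one size of the tray; the one meant has the size given above. Several things have the shape of the cap; the one meant has the colours described above.

How it is judged:
By the outcome, as a careful person would: the job done as asked, in the order asked, and still so for the second after the job is handed in, with the robot touching nothing.
It also fails if it takes over 69 s, if anything falls off the work surface, if the arm or the gripper's body presses on something with over 40 N, if the wrist force passes 120 N, or if a joint passes its speed limit or range.

## Working session

There is one attempt and no reset: what is moved stays moved. The work goes in short steps, Python scripts to look and compute and a shell command to move; the robot and the scene stay as the last step left them, time stands still between calls to the robot, and variables do not carry over. Pictures are saved under pics/ and viewed, at most 10 in all, crops included, and the job is handed in when it is done.

```bash
mkdir -p pics; python3 - <<'E'
from rig import arm
import cv2
s=arm.get_state(); print(s)
for n in("scene","top","wrist"):
    print(n,arm.camera_model(n))
    cv2.imwrite(f"pics/{n}0.png",arm.get_image(n))
E
```

```text
{'time_s': 0.0, 'joint_pos': array([ 1.00998008e+00,  2.87173728e-01,  1.57820089e+00, -1.34749652e-05,
        1.27859903e+00, -1.50016681e-01]), 'joint_velocities': array([-1.42330604e-04, -5.87627283e-04,  1.50950153e-03, -4.32524844e-04,
       -9.88744697e-05, -6.79267323e-04]), 'tau': array([ 6.17449678e-04, -4.05985272e+01, -2.92620760e+01, -1.74311335e-04,
        5.86261915e-03, -4.02295268e-05]), 'position': array([0.26920676, 0.61831339, 0.24862882]), 'orientation': array([-0.64058179, -3.07475492,  0.00351244]), 'ft_force': array([-0.24472733, -0.13359767,  0.28061101]), 'moment': array([-0.04252332,  0.01447552,  0.0231447 ]), 'grasp_force': 0.0, 'gripper_width': 1.000913332261869}
scene {'mtx': array([[540.13143669,   0.        , 286.54399656],
       [  0.        , 540.13143669, 213.66388682],
       [  0.        ,   0.        ,   1.        ]]), 'origin': array([ 1.42636323, -0.39584282,  1.5196647 ]), 'attitude': array([0.60744036, 0.36050902, 1.05284571])}
top {'mtx': array([[462.80773225,   0.        , 273.73723666],
       [  0.        , 462.80773225, 210.70802791],
       [  0.        ,   0.        ,   1.        ]]), 'origin': array([0.42636602, 0.10200503, 1.43782534]), 'attitude': array([ 0.06322908, -0.03060066, -1.59424917])}
wrist {'mtx': array([[333.88315915,   0.        , 276.47379091],
       [  0.        , 333.88315915, 213.07988268],
       [  0.        ,   0.        ,   1.        ]]), 'hand_eye': array([[ 8.34919447e-04,  9.65191989e-01,  2.61541063e-01,
         6.60607236e-02],
       [ 9.99999298e-01, -1.02571630e-03,  5.93001710e-04,
         5.04164078e-04],
       [ 8.40627432e-04,  2.61540384e-01, -9.65192168e-01,
        -1.23419503e-01],
       [ 0.00000000e+00,  0.00000000e+00,  0.00000000e+00,
         1.00000000e+00]])}
```

View pics/scene0.png

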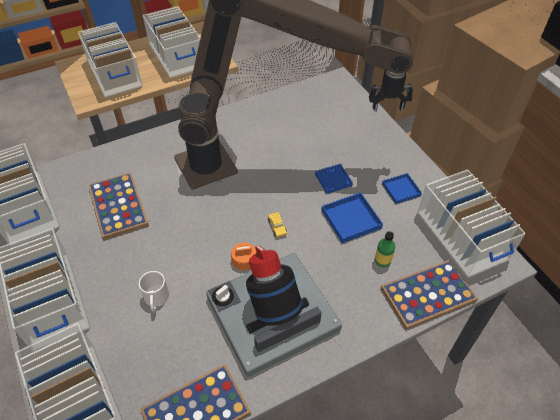

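View pics/top0.png

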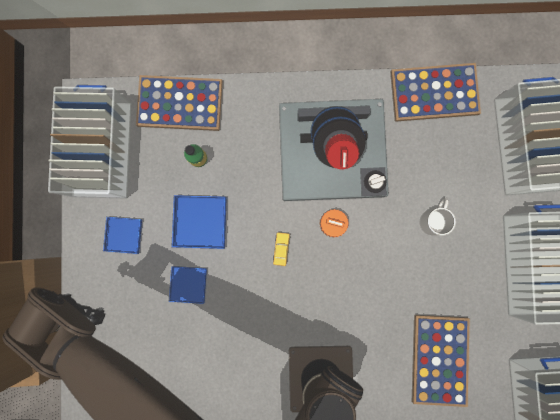

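The scene shows the tumbler with its red cap, an orange decoy cap in front of it, and the large blue tray on the left among smaller ones. In the top view the base corners are near (281,101) and (387,199), the dial near (375,181), the cap near (343,155) and the big tray near (200,221). I'll enlarge the tumbler and the tray.

```bash
cat > h.py <<'E'
import numpy as np, cv2
from scipy.spatial.transform import Rotation as R
from rig import arm
def cam(n,st=None):
    m=arm.camera_model(n)
    if n=="wrist":
        T=np.eye(4);T[:3,:3]=R.from_rotvec(st["orientation"]).as_matrix();T[:3,3]=st["position"]
        H=T@m["hand_eye"]; return m["mtx"],H[:3,3],H[:3,:3]
    return m["mtx"],m["origin"],R.from_rotvec(m["attitude"]).as_matrix()
def proj(c,P):
    K,o,A=c; p=(np.atleast_2d(P)-o)@A; p=p*[1,-1,-1]; q=p@K.T; return q[:,:2]/q[:,2:]
def back(c,uv,z):
    K,o,A=c; d=np.linalg.solve(K,[uv[0],uv[1],1])*[1,-1,-1]; d=A@d; return o+d*(z-o[2])/d[2]
E
python3 - <<'E'
import cv2
a=cv2.imread("pics/top0.png")
c=a[90:210,270:400]; cv2.imwrite("pics/c1.png",cv2.resize(c,None,fx=5,fy=5,interpolation=2)[:, :])
c=a[185:260,160:240]; cv2.imwrite("pics/c2.png",cv2.resize(c,None,fx=6,fy=6,interpolation=2))
E
```

```text
(no output)
```

View pics/c1.png

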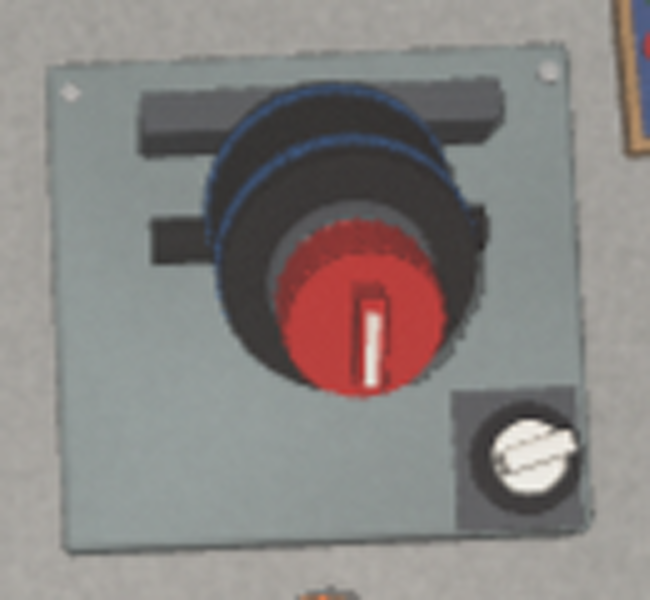

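View pics/c2.png

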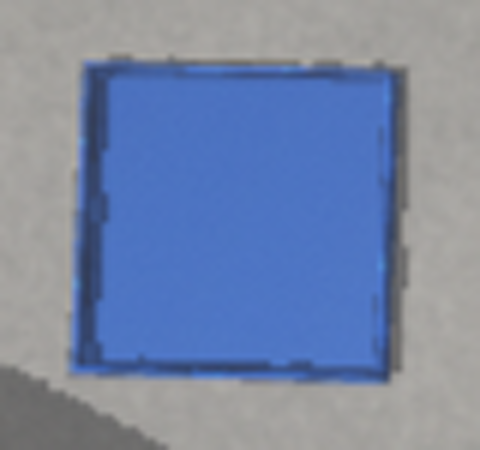

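Crop 1: base top corners at (47,66), (567,42), (588,532), (68,552), dial bar from (497,462) to (577,440). Crop 2: tray rim corners at (85,62), (400,70), (388,381), (72,374).

```bash
cat > fit.py <<'E'
from h import *
from scipy.optimize import least_squares
t=cam("top")
f=lambda q,s,o:(np.array(q)+.5)/s-.5+o
def fit(px,L,W,z):
    X=np.array([back(t,p,z)[:2] for p in px])
    loc=np.array([[L/2,W/2],[L/2,-W/2],[-L/2,-W/2],[-L/2,W/2]])
    M=lambda v:loc@np.array([[np.cos(v[2]),-np.sin(v[2])],[np.sin(v[2]),np.cos(v[2])]]).T+v[:2]
    r=least_squares(lambda v:(M(v)-X).ravel(),[*X.mean(0),0]); print(r.x,np.round((M(r.x)-X)*1e3,1).tolist()); return r.x
B=fit(f([(47,66),(567,42),(588,532),(68,552)],5,[270,90]),.3,.32,.045)
T=fit(f([(85,62),(400,70),(388,381),(72,374)],6,[160,185]),.16,.16,.028)
def tum(x,y,z): c,s=np.cos(B[2]),np.sin(B[2]); return np.array([B[0]+c*x-s*y,B[1]+s*x+c*y,z])
E
python3 - <<'E'
from fit import *
d=tum(-.105,-.12,.06); print("dial",d, "top px",proj(t,d),"scene",proj(cam("scene"),[tum(-.105,-.12,z) for z in(.045,.06,.075)]))
a,b=[back(t,f(p,5,[270,90]),.075) for p in((497,462),(577,440))]; print("bar",a,b,np.arctan2(*(b-a)[1::-1]))
st=back(t,f((371,351),5,[270,90]),.27); print("stripe",st)
print("joint q",arm.get_state()["joint_pos"])
E
```

```text
[ 0.69296717 -0.05406079  0.01350433] [[1.1, 1.9], [-0.0, -1.3], [-0.5, -3.9], [-0.6, 3.3]]
[ 0.48348378  0.35979389 -0.0509208 ] [[0.5, -0.7], [0.6, 1.1], [-1.0, 0.4], [-0.1, -0.9]]
dial [ 0.58959721 -0.17546776  0.06      ] top px [[375.40741325 181.14853698]] scene [[222.14055645 296.43049974]
 [221.72494137 293.98482891]
 [221.30343325 291.50448072]]
bar [ 0.585787   -0.15355459  0.075     ] [ 0.5975996  -0.20097094  0.075     ] -1.3266413657019034
stripe [ 0.62122034 -0.05536384  0.27      ]
joint q [ 1.01002099e+00  2.87036107e-01  1.57783503e+00  1.00321049e-06
  1.27856249e+00 -1.49988366e-01]
```

```bash
cat > go.py <<'E'
# python3 go.py x y z yaw|rotvec : shift & twist in current tool axes
from h import *
def need(p,Rt=None,st=None):
    st=st or arm.get_state(); A=R.from_rotvec(st["orientation"]); d=A.inv().apply(np.array(p)-st["position"])
    print("shift",np.round(d,4), "turn(rotvec tool)", np.round((A.inv()*Rt).as_rotvec(),3) if Rt is not None else "")
def down(yaw):
    x=np.array([np.cos(yaw),np.sin(yaw),0]);z=np.array([0,0,-1.]);return R.from_matrix(np.c_[x,np.cross(z,x),z])
E
python3 -c "
from go import *
need([.5896,-.1755,.33],down(1.815))"
```

```text
shift [-0.6107 -0.6001 -0.0802] turn(rotvec tool) [-0.002  0.001  0.916]
```

```bash
python3 -m jog '0 0 0 -0.04 0; 0 0 0 -0.08 0; 0 0 0 -0.12 0; 0 -0.61 -0.6 -0.12 0.916; 0 -0.61 -0.6 -0.12 0.916; 0 -0.61 -0.6 -0.12 0.916; 0 -0.61 -0.6 -0.12 0.916; 0 -0.61 -0.6 -0.12 0.916; 0 -0.61 -0.6 -0.12 0.916; 0 -0.61 -0.6 -0.12 0.916; 0 -0.61 -0.6 -0.12 0.916; 0 -0.61 -0.6 -0.12 0.916; 0 -0.61 -0.6 -0.12 0.916; 0 -0.61 -0.6 -0.12 0.916; 0 -0.61 -0.6 -0.12 0.916; 0 -0.61 -0.6 -0.12 0.916; 0 -0.61 -0.6 -0.12 0.916; 0 -0.61 -0.6 -0.12 0.916; 0 -0.61 -0.6 -0.12 0.916; 0 -0.61 -0.6 -0.12 0.916' 30; python3 -c "
from go import *
need([.5896,-.1755,.33],down(1.815))"
```

```text
time_s: 1.82
position: [0.5343, -0.0403, 0.3698]
orientation: [-1.935, -2.475, -0.0]
ft_force: [1.1, 0.2, -0.3]
gripper_width: 0.497
grasp_force: 0.0
shift [-0.1446  0.0211  0.0398] turn(rotvec tool) [-0.    -0.    -0.001]
```

```bash
python3 -m jog '0 -0.145 0.021 0.04 0; 0 -0.145 0.021 0.04 0; 0 -0.145 0.021 0.04 0; 0 -0.145 0.021 0.04 0; 0 -0.145 0.021 0.04 0; 0 -0.145 0.021 0.04 0'; python3 - <<'E'
from h import *
s=arm.get_state(); im=arm.get_image("wrist"); cv2.imwrite("pics/w1.png",im); np.save("w1.npy",np.r_[s["position"],s["orientation"]])
c=cam("wrist",s); print(s["position"],s["orientation"],s["joint_pos"])
print(proj(c,[[.5896,-.1755,.06],[.5896,-.1755,.08],[.62,-.055,.27]]))
E
```

```text
time_s: 2.32
position: [0.5892, -0.1749, 0.3282]
orientation: [-1.935, -2.47, 0.001]
ft_force: [0.1, 0.8, -0.2]
gripper_width: 0.501
grasp_force: 0.0
[ 0.58918114 -0.17492115  0.32821164] [-1.93541837e+00 -2.47018991e+00  5.98372580e-04] [-4.53654707e-01  1.07005509e-01  1.64235131e+00  3.63600843e-04
  1.39572918e+00 -6.95305303e-01]
[[277.11800467 181.64574484]
 [277.09539755 184.64266307]
 [395.48087887  33.06649638]]
```

View pics/w1.png

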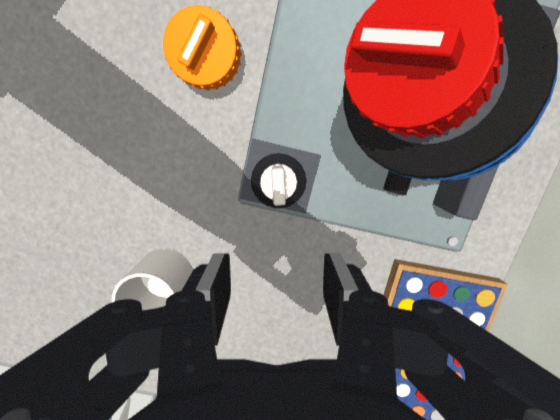

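The wrist picture shows the dial at about (278,182) with its bar nearly upright, the cap bar's stripe from (362,38) to (442,38), and the mug at the left.

```bash
python3 - <<'E'
import cv2
a=cv2.imread("pics/w1.png")
c=cv2.resize(a[140:220,230:330],None,fx=5,fy=5,interpolation=2); d=cv2.resize(a[0:110,335:515],None,fx=3.5,fy=3.5,interpolation=2)
import numpy as np
m=np.zeros((400,500+10,3),np.uint8); m[:,:500]=c; cv2.imwrite("pics/c3.png",m)
E
python3 -c "
import numpy as np;from h import *
v=np.load('w1.npy');c=cam('wrist',dict(position=v[:3],orientation=v[3:]))
for z in(.05,.07,.08): print(z,[back(c,p,z) for p in((278,182),(278,168),(280,203))])"
```

```text
0.05 [array([ 0.59114344, -0.17732333,  0.05      ]), array([ 0.58704097, -0.16081762,  0.05      ]), array([ 0.59986882, -0.20217935,  0.05      ])]
0.07 [array([ 0.59029038, -0.17399699,  0.07      ]), array([ 0.58639212, -0.15831288,  0.07      ]), array([ 0.59858143, -0.19761577,  0.07      ])]
0.08 [array([ 0.58986385, -0.17233382,  0.08      ]), array([ 0.58606769, -0.15706051,  0.08      ]), array([ 0.59793774, -0.19533398,  0.08      ])]
```

View pics/c3.png

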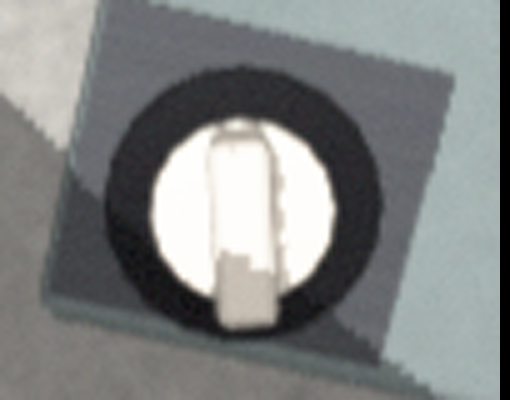

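The dial's white disc is centred at (278.2,181.6), and its bar is turned only about 2.7° from the tool's x. I'll go down over it.

```bash
python3 -m jog '0 0 0.001 0.04 -0.047; 0 0 0.001 0.08 -0.047; 0 0 0.001 0.12 -0.047; 0 0 0.001 0.16 -0.047; 0 0 0.001 0.2 -0.047; 0 0 0.001 0.222 -0.047; 0 0 0.001 0.226 -0.047; 0 0 0.001 0.228 -0.047'; python3 -m jog '0 0 0 0.002 0; 0 0 0 0.004 0; 0 0 0 0.006 0; 0 0 0 0.006 0'
```

```text
time_s: 3.03
position: [0.59, -0.172, 0.1015]
orientation: [-1.873, -2.52, 0.0]
ft_force: [0.5, 0.7, 1.1]
gripper_width: 0.501
grasp_force: 0.0
time_s: 3.37
position: [0.5914, -0.1739, 0.0977]
orientation: [1.874, 2.518, 0.001]
ft_force: [0.2, -0.1, 0.8]
gripper_width: 0.5
grasp_force: 0.0
```

```bash
python3 -m jog '0 0 0 0.001 0; 0 0 0 0.002 0; 0 0 0 0.003 0; 0 0 0 0.003 0'
```

```text
time_s: 3.7
position: [0.5904, -0.1736, 0.0928]
orientation: [-1.876, -2.52, 0.0]
ft_force: [0.5, 0.1, -0.4]
gripper_width: 0.498
grasp_force: 0.0
```

```bash
python3 -m jog '-0.5 0 0 0.001 0; -0.5 0 0 0.002 0; -0.5 0 0 0.003 0; -0.5 0 0 0.004 0;-0.5 0 0 0.004 0;-0.5 0 0 0.004 0' 20;  python3 -c "
from h import *
s=arm.get_state(); cv2.imwrite('pics/w2.png',arm.get_image('wrist')[150:420,130:430]); print(s['position'],s['ft_force'])"
```

```text
time_s: 4.2
position: [0.5905, -0.1736, 0.0889]
orientation: [-1.876, -2.52, 0.0]
ft_force: [-1.2, -0.6, 0.7]
gripper_width: 0.247
grasp_force: 0.0
[ 0.59045052 -0.17355423  0.08889205] [-1.20560762 -0.55580876  0.67355363]
```

View pics/w2.png

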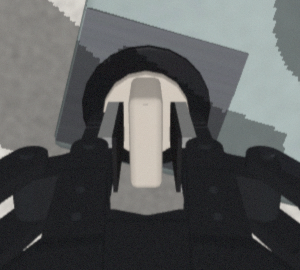

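The fingers straddle the bar, which is centred between them in the picture at about (147,130). I'll close here.

```bash
python3 -m jog '-1 0 0 0.001 0; -1 0 0 0.002 0; -1 0 0 0.002 0; -1 0 0 0.002 0; -1 0 0 0.002 0;-1 0 0 0.002 0;-1 0 0 0.002 0' 30; python3 -c "
from h import *
s=arm.get_state();print(s['moment'],s['joint_pos'])"
```

```text
time_s: 4.83
position: [0.5903, -0.1738, 0.0887]
orientation: [-1.875, -2.519, 0.002]
ft_force: [-5.1, 0.2, 7.5]
gripper_width: 0.159
grasp_force: 31.1
[ 0.18381771  0.68409823 -0.06182718] [-4.50803811e-01  3.35313502e-01  1.83349698e+00 -9.19459292e-04
  9.74111106e-01 -7.41440307e-01]
```

```bash
python3 -m jog '-1 0 0 -0.001 0; -1 0 0 -0.002 0; -1 0 0 -0.002 -0.1; -1 0 0 -0.002 -0.2; -1 0 0 -0.002 -0.3; -1 0 0 -0.002 -0.4; -1 0 0 -0.002 -0.5; -1 0 0 -0.002 -0.6; -1 0 0 -0.002 -0.65; -1 0 0 -0.002 -0.65'; python3 -c "
from h import *
s=arm.get_state();print(s['moment'],s['joint_pos'])"
python3 -m jog '-1 0 0 0 -0.08; -1 0 0 0 -0.16; -1 0 0 0 -0.16'; python3 -c "
from h import *
s=arm.get_state();print(s['moment'],s['joint_pos'])"
```

```text
time_s: 5.67
position: [0.5889, -0.1747, 0.0887]
orientation: [-0.968, -2.985, 0.005]
ft_force: [-6.0, -3.2, 3.0]
gripper_width: 0.157
grasp_force: 30.5
[-5.43200773e-01  9.32568857e-01 -6.57186067e-04] [-0.45207605  0.33437118  1.83464381 -0.00421354  0.97613007 -1.39351812]
time_s: 5.92
position: [0.5886, -0.1751, 0.0887]
orientation: [-0.724, -3.052, 0.005]
ft_force: [-7.2, -5.2, 3.0]
gripper_width: 0.155
grasp_force: 30.6
[-0.66468345  1.08590645  0.0131631 ] [-0.45248099  0.33434069  1.8347012  -0.00516125  0.9764344  -1.55436969]
```

```bash
for i in 1 2; do python3 -m jog '-1 0 0 0 -0.06; -1 0 0 0 -0.12; -1 0 0 0 -0.18; -1 0 0 0 -0.18'|tail -5; python3 -c "
from h import *
s=arm.get_state();print(s['moment'],s['joint_pos'][5])"; done
```

```text
position: [0.5885, -0.1755, 0.0887]
orientation: [-0.448, -3.104, 0.006]
ft_force: [-7.1, -6.5, 2.7]
gripper_width: 0.157
grasp_force: 30.6
[-0.88327837  1.10979371 -0.04516414] -1.733738694023988
position: [0.5884, -0.1759, 0.0887]
orientation: [-0.167, -3.131, 0.006]
ft_force: [-7.9, -6.7, 2.3]
gripper_width: 0.155
grasp_force: 30.5
[-1.07562352  1.20871814  0.04842214] -1.913677700308445
```

```bash
for i in 1 2; do python3 -m jog '-1 0 0 0 -0.06; -1 0 0 0 -0.12;  -1 0 0 0 -0.15; -1 0 0 0 -0.15'|tail -5; python3 -c "
from h import *
s=arm.get_state();print(s['moment'],s['joint_pos'][5])"; done
```

```text
position: [0.5884, -0.1763, 0.0888]
orientation: [0.06, -3.135, 0.005]
ft_force: [-7.7, -8.1, 3.0]
gripper_width: 0.153
grasp_force: 34.4
[-1.32423643  1.35880288 -0.73480979] -2.059576889619501
position: [0.5888, -0.1763, 0.089]
orientation: [0.278, -3.126, 0.001]
ft_force: [-9.1, -6.9, 3.3]
gripper_width: 0.161
grasp_force: 99.3
[-1.43607249  1.27909378 -2.61646471] -2.201891064110434
```

```bash
python3 -m jog '-1 0 0 0 0.06; -1 0 0 0 0.12; -1 0 0 0 0.12; 0 0 0 0 0.12; 0 0 0 0 0.12; 0 0 0 0 0.12; 0 0 0 -0.03 0.12; 0 0 0 -0.07 0.12; 0 0 0 -0.11 0.12; 0 0 0 -0.15 0.12; 0 0 0 -0.19 0.12; 0 0 0 -0.23 0.12;0 0 0 -0.27 0.12;0 0 0 -0.27 0.12;0 0 0 -0.27 0.12'; python3 - <<'E'
from h import *
s=arm.get_state(); im=arm.get_image("wrist"); cv2.imwrite("pics/w3.png",im); np.save("w3.npy",np.r_[s["position"],s["orientation"]])
print(s["position"],s["orientation"],s["joint_pos"])
E
```

```text
time_s: 8.5
position: [0.5919, -0.1735, 0.3637]
orientation: [-0.112, 3.132, -0.006]
ft_force: [0.8, -0.3, -0.9]
gripper_width: 0.501
grasp_force: 0.0
[ 0.59191524 -0.17350573  0.36367391] [-0.11152492  3.13178422 -0.00562438] [-4.49636313e-01  9.11367921e-02  1.59649560e+00  4.75119682e-04
  1.44537029e+00 -2.09168130e+00]
```

View pics/w3.png

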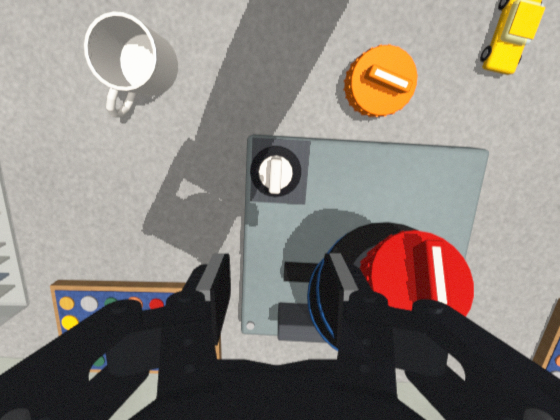

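The dial's bar at (275,160)–(276,193) now lies along the tumbler's x, and the stop was clearly felt, so it is off. The jog rows cannot tilt the tool directly, so I'll swing the last joint round and find out what the arm does at its reach limit.

```bash
python3 -m jog '0 0 0 -0.04 0.12; 0 0 0 -0.08 0.24; 0 0 0 -0.1 0.36; 0 0 0 -0.1 0.48; 0 0 0 -0.1 0.6; 0 0 0 -0.1 0.72; 0 0 0 -0.1 0.84; 0 0 0 -0.1 0.96; 0 0 0 -0.1 1.08; 0 0 0 -0.1 1.2; 0 0 0 -0.1 1.32; 0 0 0 -0.1 1.44; 0 0 0 -0.1 1.56; 0 0 0 -0.1 1.68; 0 0 0 -0.1 1.8; 0 0 0 -0.1 1.92; 0 0 0 -0.1 2.04; 0 0 0 -0.1 2.16; 0 0 0 -0.1 2.28; 0 0 0 -0.1 2.4' >/dev/null; python3 -m jog '0 0 0 0 0.12; 0 0 0 0 0.24; 0 0 0 0 0.36; 0 0 0 0 0.48; 0 0 0 0 0.6; 0 0 0 0 0.72; 0 0 0 0 0.8;0 0 0 0 0.8'; python3 -c "
from go import *
print(arm.get_state()['joint_pos']);need([.62,-.055,.46],down(.0135))"
```

```text
time_s: 10.88
position: [0.5904, -0.1732, 0.4557]
orientation: [-3.139, -0.017, 0.007]
ft_force: [-0.1, -0.5, -0.2]
gripper_width: 0.502
grasp_force: 0.0
[-4.50230665e-01  7.97663104e-02  1.44732548e+00  2.46908666e-04
  1.61956848e+00  1.10965044e+00]
shift [ 0.0308 -0.1179 -0.0041] turn(rotvec tool) [-0.002  0.004 -0.003]
```

```bash
python3 -m jog '0 0.03 -0.04 0 0; 0 0.06 -0.08 0 0; 0 0.1 -0.118 0 0; 0 0.14 -0.118 0 0; 0 0.18 -0.118 0 0; 0 0.22 -0.118 0 0; 0 0.26 -0.118 0 0; 0 0.3 -0.118 0 0; 0 0.34 -0.118 0 0; 0 0.38 -0.118 0 0; 0 0.42 -0.118 0 0; 0 0.46 -0.118 0 0; 0 0.5 -0.118 0 0; 0 0.5 -0.118 0 0; 0 0.5 -0.118 0 0'; python3 -c "
from go import *
s=arm.get_state();print(s['joint_pos'],R.from_rotvec(s['orientation']).as_matrix()[:,2])"
```

```text
time_s: 12.13
position: [0.9354, -0.0442, 0.4133]
orientation: [3.139, 0.02, 0.047]
ft_force: [-0.1, 0.4, 1.0]
gripper_width: 0.499
grasp_force: 0.0
[-0.15587472  1.02038967  0.20995667  0.00280007  1.88149139  1.40324717] [ 0.02980249 -0.00198472 -0.99955384]
```

```bash
python3 -m jog '0 0.04 0 0 0; 0 0.08 0 0 0; 0 0.12 0 0 0; 0 0.16 0 0 0; 0 0.2 0 0 0;0 0.25 0 -0.1 0;0 0.25 0 -0.15 0;0 0.25 0 -0.2 0; 0 0.25 0 -0.2 0'; python3 -c "
from go import *
s=arm.get_state();print(s['joint_pos'],R.from_rotvec(s['orientation']).as_matrix()[:,2])"
```

```text
time_s: 12.88
position: [0.9379, -0.0352, 0.4195]
orientation: [3.138, 0.019, 0.079]
ft_force: [0.1, 0.8, -0.0]
gripper_width: 0.499
grasp_force: 0.0
[-0.14646374  1.01386155  0.20994215  0.00516203  1.86746006  1.41412514] [ 0.05048517 -0.00245763 -0.99872179]
```

```bash
python3 -m jog '0 -0.04 0 0 0; 0 -0.08 0 0 0; 0 -0.12 0 0 0; 0 -0.16 0 0 0; 0 -0.2 0 0 0; 0 -0.2 0 0 0;0 -0.2 0 0 0; 0 -0.2 0 0 0'; python3 -c "
from go import *
s=arm.get_state();print(s['joint_pos'],R.from_rotvec(s['orientation']).as_matrix()[:,2])"
```

```text
time_s: 13.55
position: [0.7371, -0.0375, 0.4104]
orientation: [3.137, 0.018, 0.083]
ft_force: [0.4, -0.1, -0.2]
gripper_width: 0.497
grasp_force: 0.0
[-0.19019028  0.33639674  1.22955578  0.00707075  1.52343018  1.368886  ] [ 0.0525803  -0.00293015 -0.9986124 ]
```

```bash
cat > kin.py <<'E'
from go import *
from scipy.optimize import least_squares
D=[(1.01,.287,1.578,1.2786,.2692,.6183,.2486),(-.4537,.107,1.6424,1.3957,.5892,-.1749,.3282),(-.4508,.3353,1.8335,.9741,.5903,-.1738,.0887),(-.4502,.0798,1.4473,1.6196,.5904,-.1732,.4557),(-.1559,1.0204,.21,1.8815,.9354,-.0442,.4133),(-.1465,1.0139,.2099,1.8675,.9379,-.0352,.4195),(-.1902,.3364,1.2296,1.5234,.7371,-.0375,.4104)]
D=np.array(D)
def fk(p,j2,j3,j5):
    h,a,b,c,e=p; s=j2+j3;t=s+j5
    return np.array([a*np.sin(j2)+b*np.sin(s)+c*np.sin(t)+e*np.cos(s), h+a*np.cos(j2)+b*np.cos(s)+c*np.cos(t)-e*np.sin(s)])
r=D[:,4]*np.cos(D[:,0])+D[:,5]*np.sin(D[:,0])
P=least_squares(lambda p:np.r_[(fk(p,*D[:,1:4].T)-[r,D[:,6]]).ravel(),.01*p[4]],[.2,.4,.4,.25,0]).x
if __name__=="__main__":
    print(P,np.round(fk(P,*D[:,1:4].T)-[r,D[:,6]],4))
    print("top",fk(P,-.2,.4,2.81),fk(P,-.49,.21,2.81))
    print("untilt poses j5=.24: pitch err, r,z")
    for tot in(2.53,2.75,2.95,3.14):
        for j3 in(1.6,1.8,2.0,2.2,2.4,2.48):
            print(tot,j3,np.round(fk(P,tot-.24-j3,j3,.24),3),end=" | ")
        print()
E
python3 kin.py
```

```text
[0.24235701 0.44284741 0.5725116  0.23258454 0.02055108] [[ 0.0001 -0.     -0.      0.     -0.      0.      0.    ]
 [ 0.0002 -0.     -0.     -0.     -0.      0.     -0.0001]]
top [0.07641989 1.00281991] [-0.21333797  0.99856561]
untilt poses j5=.24: pitch err, r,z
2.53 1.6 [0.833 0.001] | 2.53 1.8 [0.759 0.05 ] | 2.53 2.0 [0.677 0.084] | 2.53 2.2 [0.591 0.1  ] | 2.53 2.4 [0.502 0.099] | 2.53 2.48 [0.467 0.094] | 
2.75 1.6 [ 0.76  -0.175] | 2.75 1.8 [ 0.699 -0.111] | 2.75 2.0 [ 0.626 -0.06 ] | 2.75 2.2 [ 0.545 -0.025] | 2.75 2.4 [ 0.459 -0.007] | 2.75 2.48 [ 0.423 -0.004] | 
2.95 1.6 [ 0.662 -0.318] | 2.95 1.8 [ 0.615 -0.243] | 2.95 2.0 [ 0.554 -0.179] | 2.95 2.2 [ 0.481 -0.128] | 2.95 2.4 [ 0.4   -0.093] | 2.95 2.48 [ 0.366 -0.083] | 
3.14 1.6 [ 0.544 -0.433] | 3.14 1.8 [ 0.512 -0.35 ] | 3.14 2.0 [ 0.464 -0.276] | 3.14 2.2 [ 0.403 -0.212] | 3.14 2.4 [ 0.33  -0.162] | 3.14 2.48 [ 0.298 -0.147] |
```

The command pose follows the achieved pose, so tilt gained at a joint limit persists. I'll gain the outward tilt by going high and inward, where joint 5 runs into its upper limit, with the arm plane aligned to the tumbler.

```bash
python3 -m jog '0 -0.02 -0.03 -0.02 0; 0 -0.04 -0.06 -0.04 0; 0 -0.06 -0.09 -0.06 0; 0 -0.08 -0.12 -0.08 0; 0 -0.1 -0.147 -0.11 0; 0 -0.13 -0.147 -0.14 0; 0 -0.16 -0.147 -0.17 0; 0 -0.19 -0.147 -0.2 0; 0 -0.22 -0.147 -0.23 0; 0 -0.25 -0.147 -0.26 0; 0 -0.28 -0.147 -0.29 0; 0 -0.31 -0.147 -0.32 0; 0 -0.34 -0.147 -0.35 0; 0 -0.37 -0.147 -0.38 0; 0 -0.4 -0.147 -0.41 0; 0 -0.43 -0.147 -0.44 0; 0 -0.46 -0.147 -0.47 0; 0 -0.49 -0.147 -0.5 0; 0 -0.52 -0.147 -0.53 0; 0 -0.55 -0.147 -0.56 0'; cat > s.py <<'E'
from go import *
s=arm.get_state();A=R.from_rotvec(s['orientation']).as_matrix()
print(round(s['time_s'],2),np.round(s['position'],4),"q",np.round(s['joint_pos'],3),"z",np.round(A[:,2],3),"y",np.round(A[:,1],3))
E
python3 s.py
```

```text
time_s: 15.22
position: [0.167, 0.1039, 0.9334]
orientation: [3.138, 0.019, 0.091]
ft_force: [-0.1, 0.2, 0.3]
gripper_width: 0.504
grasp_force: 0.0
15.22 [0.167  0.1039 0.9334] q [ 0.022 -0.289  0.768 -0.006  2.605  1.576] z [ 0.058 -0.002 -0.998] y [ 0.012 -1.     0.002]
```

```bash
python3 -m jog '0 -0.04 0 -0.01 0; 0 -0.08 0 -0.02 0; 0 -0.12 0 -0.03 0; 0 -0.16 0 -0.04 0; 0 -0.2 0 -0.05 0; 0 -0.24 0 -0.05 0; 0 -0.28 0 -0.05 0'; python3 s.py
```

```text
time_s: 15.8
position: [-0.0249, 0.1015, 0.9673]
orientation: [-3.134, -0.015, -0.086]
ft_force: [0.9, -0.3, -1.0]
gripper_width: 0.496
grasp_force: 0.0
15.8 [-0.0249  0.1015  0.9673] q [ 0.692 -0.352  0.649 -0.088  2.796  2.17 ] z [ 0.055  0.007 -0.998] y [ 0.01  -1.    -0.006]
```

```bash
cat > sim.py <<'E'
from kin import *
lo=[-.9,.21,.24];hi=[2.22,2.48,2.81]
def push(q,mag,ang,w=1.12,ori=None):
    p0=fk(P,*q); t0=sum(q); tg=p0+mag*np.array([np.cos(ang),np.sin(ang)])
    return least_squares(lambda x:np.r_[fk(P,*x)-tg,w*(sum(x)-t0)],np.clip(q,np.array(lo)+1e-3,np.array(hi)-1e-3),bounds=(lo,hi)).x
def ik(r,z,tot):
    return least_squares(lambda x:np.r_[fk(P,*x)-[r,z],sum(x)-tot],[.3,1.3,1.4],bounds=(lo,hi)).x
if __name__=="__main__":
  print("check",[ (np.round(fk(P,*x),3),np.pi-sum(x)) for x in [push([1.0204,.2105,1.9107],.155,.3)]])
  for r,z,tot in((.93,.42,3.09),(.85,.6,3.09),(.6,.85,3.09),(.93,.42,2.7),(.6,.3,2.53),(.5,.3,2.53),(.6,.15,2.53),(.9,.3,2.53)):
    q=ik(r,z,tot); 
    res=[]
    for a in np.arange(0,360,30):
        x=push(q,.8,np.radians(a)); res.append((a,round(sum(q)-sum(x),2),tuple(np.round(fk(P,*x),2))))
    res.sort(key=lambda v:v[1]); print((r,z,tot),"start",np.round(q,2),"most untilt",res[:3],"most tilt",res[-3:])
E
python3 sim.py
```

```text
check [(array([0.935, 0.401]), np.float64(0.02565344490083188))]
(0.93, 0.42, 3.09) start [0.99 0.25 1.85] most untilt [(np.int64(180), np.float64(-0.02), (np.float64(0.21), np.float64(0.44))), (np.int64(210), np.float64(-0.02), (np.float64(0.34), np.float64(0.02))), (np.int64(150), np.float64(-0.0), (np.float64(0.24), np.float64(0.82)))] most tilt [(np.int64(330), np.float64(0.11), (np.float64(1.04), np.float64(0.02))), (np.int64(0), np.float64(0.13), (np.float64(1.02), np.float64(0.25))), (np.int64(30), np.float64(0.14), (np.float64(0.94), np.float64(0.47)))]
(0.85, 0.6, 3.09) start [0.82 0.21 2.06] most untilt [(np.int64(210), np.float64(-0.02), (np.float64(0.23), np.float64(0.26))), (np.int64(180), np.float64(-0.01), (np.float64(0.11), np.float64(0.65))), (np.int64(150), np.float64(0.0), (np.float64(0.14), np.float64(0.99)))] most tilt [(np.int64(60), np.float64(0.11), (np.float64(0.73), np.float64(0.75))), (np.int64(0), np.float64(0.13), (np.float64(0.99), np.float64(0.36))), (np.int64(30), np.float64(0.13), (np.float64(0.89), np.float64(0.57)))]
(0.6, 0.85, 3.09) start [0.47 0.
[... 2277 characters left out ...]
, np.float64(0.03), (np.float64(0.88), np.float64(0.74))), (np.int64(0), np.float64(0.04), (np.float64(1.15), np.float64(0.13))), (np.int64(30), np.float64(0.04), (np.float64(1.07), np.float64(0.45)))]
(0.9, 0.3, 2.53) start [0.5  1.29 0.75] most untilt [(np.int64(240), np.float64(-0.22), (np.float64(0.79), np.float64(-0.22))), (np.int64(210), np.float64(-0.09), (np.float64(0.45), np.float64(0.05))), (np.int64(180), np.float64(-0.04), (np.float64(0.35), np.float64(0.3)))] most tilt [(np.int64(0), np.float64(0.09), (np.float64(1.15), np.float64(0.22))), (np.int64(60), np.float64(0.09), (np.float64(0.93), np.float64(0.7))), (np.int64(30), np.float64(0.1), (np.float64(1.07), np.float64(0.47)))]
```

```bash
python3 -m jog '0 0.995 0.002 0.572 0; 0 0.995 0.002 0.572 0; 0 0.995 0.002 0.572 0; 0 0.995 0.002 0.572 0; 0 0.995 0.002 0.572 0; 0 0.995 0.002 0.572 0; 0 0.995 0.002 0.572 0; 0 0.995 0.002 0.572 0; 0 0.995 0.002 0.572 0; 0 0.995 0.002 0.572 0; 0 0.995 0.002 0.572 0; 0 0.995 0.002 0.572 0; 0 0.995 0.002 0.572 0; 0 0.995 0.002 0.572 0; 0 0.995 0.002 0.572 0; 0 0.995 0.002 0.572 0; 0 0.995 0.002 0.572 0; 0 0.995 0.002 0.572 0; 0 0.995 0.002 0.572 0; 0 0.995 0.002 0.572 0' >/dev/null; python3 s.py
```

```text
17.47 [0.6721 0.1117 0.6111] q [ 0.017  0.265  0.962 -0.003  1.862  1.575] z [ 0.052 -0.002 -0.999] y [ 0.012 -1.     0.002]
```

```bash
python3 -m jog '0 1.5 0 -0.2 0; 0 1.5 0 -0.2 0; 0 1.5 0 -0.2 0; 0 1.5 0 -0.2 0; 0 1.5 0 -0.2 0; 0 1.5 0 -0.2 0; 0 1.5 0 -0.2 0; 0 1.5 0 -0.2 0; 0 1.5 0 -0.2 0; 0 1.5 0 -0.2 0; 0 1.5 0 -0.2 0; 0 1.5 0 -0.2 0; 0 1.5 0 -0.2 0; 0 1.5 0 -0.2 0; 0 1.5 0 -0.2 0' >/dev/null; python3 s.py
```

```text
18.72 [0.8955 0.0834 0.5064] q [-0.02   0.918  0.21   0.002  1.945  1.54 ] z [ 0.069  0.    -0.998] y [ 0.012 -1.     0.   ]
```

```bash
for i in 1 2 3 4 5 6; do python3 -m jog '0 0.3 0 -0.05 0' >/dev/null; python3 s.py; done
```

```text
18.8 [0.905  0.0813 0.4988] q [-0.023  0.927  0.21   0.005  1.916  1.538] z [ 0.089  0.002 -0.996] y [ 0.012 -1.    -0.001]
18.88 [0.9142 0.0789 0.4921] q [-0.026  0.935  0.21   0.007  1.886  1.536] z [ 0.111  0.004 -0.994] y [ 0.012 -1.    -0.003]
18.97 [0.9227 0.0765 0.4865] q [-0.029  0.942  0.21   0.01   1.857  1.533] z [ 0.132  0.006 -0.991] y [ 0.012 -1.    -0.004]
19.05 [0.9306 0.0744 0.4819] q [-0.032  0.948  0.21   0.013  1.83   1.531] z [ 0.154  0.008 -0.988] y [ 0.012 -1.    -0.006]
19.13 [0.9381 0.0723 0.4784] q [-0.034  0.953  0.21   0.016  1.803  1.529] z [ 0.176  0.009 -0.984] y [ 0.013 -1.    -0.007]
19.22 [0.9452 0.0703 0.4758] q [-0.037  0.957  0.21   0.019  1.777  1.527] z [ 0.198  0.011 -0.98 ] y [ 0.013 -1.    -0.008]
```

```bash
for i in 1 2 3 4 5 6 7 8; do python3 -m jog '0 0.3 -0.06 0 0' >/dev/null; python3 s.py; done
```

```text
19.3 [0.9537 0.0744 0.4698] q [-0.032  0.965  0.21   0.019  1.745  1.534] z [ 0.22   0.011 -0.975] y [ 0.011 -1.    -0.009]
19.38 [0.9622 0.0816 0.4624] q [-0.025  0.974  0.21   0.02   1.715  1.54 ] z [ 0.241  0.014 -0.97 ] y [ 0.013 -1.    -0.011]
19.47 [0.97   0.088  0.4564] q [-0.018  0.982  0.21   0.021  1.685  1.546] z [ 0.262  0.016 -0.965] y [ 0.014 -1.    -0.013]
19.55 [0.9773 0.0937 0.4518] q [-0.013  0.989  0.21   0.022  1.656  1.551] z [ 0.283  0.019 -0.959] y [ 0.015 -1.    -0.015]
19.63 [0.9842 0.099  0.4483] q [-0.007  0.994  0.21   0.023  1.628  1.556] z [ 0.305  0.021 -0.952] y [ 0.015 -1.    -0.017]
19.72 [0.9906 0.1041 0.4458] q [-0.002  0.999  0.21   0.024  1.601  1.56 ] z [ 0.326  0.023 -0.945] y [ 0.016 -1.    -0.019]
19.8 [0.9965 0.109  0.4444] q [0.002 1.002 0.21  0.025 1.574 1.565] z [ 0.348  0.025 -0.937] y [ 0.017 -1.    -0.021]
19.88 [1.0021 0.1137 0.4439] q [0.007 1.005 0.21  0.025 1.548 1.569] z [ 0.369  0.028 -0.929] y [ 0.017 -1.    -0.023]
```

```bash
for i in 1 2 3 4 5 6 7 8 9; do python3 -m jog '0 0.3 0.1 0.03 0' >/dev/null; python3 s.py; done
```

```text
19.97 [1.0097 0.1035 0.4421] q [-0.006  1.009  0.21   0.036  1.523  1.552] z [ 0.389  0.034 -0.921] y [ 0.024 -0.999 -0.027]
20.05 [1.0179 0.0846 0.4394] q [-0.026  1.014  0.21   0.043  1.498  1.535] z [ 0.408  0.032 -0.912] y [ 0.021 -0.999 -0.026]
20.13 [1.0253 0.0679 0.4378] q [-0.044  1.018  0.21   0.052  1.473  1.519] z [ 0.428  0.033 -0.903] y [ 0.02  -0.999 -0.027]
20.22 [1.0319 0.0524 0.4371] q [-0.061  1.021  0.21   0.061  1.449  1.504] z [ 0.447  0.033 -0.894] y [ 0.019 -0.999 -0.028]
20.3 [1.0379 0.038  0.4374] q [-0.076  1.023  0.21   0.07   1.426  1.489] z [ 0.467  0.034 -0.884] y [ 0.019 -0.999 -0.028]
20.38 [1.0432 0.0243 0.4386] q [-0.091  1.024  0.21   0.079  1.404  1.475] z [ 0.486  0.034 -0.873] y [ 0.019 -0.999 -0.028]
20.47 [1.0481 0.0113 0.4405] q [-0.105  1.025  0.21   0.088  1.382  1.461] z [ 0.506  0.034 -0.862] y [ 0.019 -0.999 -0.028]
20.55 [ 1.0524 -0.0012  0.4431] q [-0.118  1.025  0.21   0.098  1.361  1.448] z [ 0.525  0.034 -0.851] y [ 0.019 -0.999 -0.028]
20.63 [ 1.0563 -0.0132  0.4464] q [-0.131  1.025  0.21   0.107  1.341  1.435] z [ 0.543  0.033 -0.839] y [ 0.019 -0.999 -0.027]
```

```bash
for i in 1 2; do python3 -m jog '0 0.3 0.1 0.03 0' >/dev/null; python3 s.py; done; cat > cap.py <<'E'
from fit import *
C=[]
for n in("w1","w3"):
    v=np.load(n+".npy"); C.append(cam("wrist",dict(position=v[:3],orientation=v[3:])))
obs=[(t,f((371,388),5,[270,90]),0),(t,f((372,315),5,[270,90]),1),(C[0],(362,38),0),(C[0],(442,38),1),(C[1],(433,247),0),(C[1],(441,304),1)]
h=B[2]; l=np.radians(35); c,s=np.cos(h),np.sin(h)
ex=np.array([np.cos(l)*c,np.cos(l)*s,np.sin(l)]); ez=np.array([-np.sin(l)*c,-np.sin(l)*s,np.cos(l)])
def m(v): N=np.array([v[0],v[1],.21]); return [proj(k,N+.073*ez+v[2+i]*ex)[0]-o for k,o,i in obs]
r=least_squares(lambda v:np.ravel(m(v)),[.66,-.055,-.02,.02])
N=np.array([*r.x[:2],.21]); G=N+.068*ez
if __name__=="__main__":
    print(r.x,np.round(m(r.x),1).tolist(),"grip",G, "ez",ez)
    c,s=np.cos(h),np.sin(h); d=N[:2]-B[:2]; print("neck in tumbler",[c*d[0]+s*d[1],-s*d[0]+c*d[1]])
    S=cam("scene"); print("scene px bar top",proj(S,N+.073*ez))
E
python3 cap.py
```

```text
20.72 [ 1.0597 -0.0249  0.4504] q [-0.143  1.023  0.21   0.116  1.322  1.422] z [ 0.561  0.032 -0.827] y [ 0.019 -0.999 -0.027]
20.8 [ 1.0626 -0.0362  0.455 ] q [-0.155  1.021  0.21   0.126  1.303  1.41 ] z [ 0.58   0.031 -0.814] y [ 0.018 -1.    -0.026]
[ 0.69296717 -0.05406079  0.01350433] [[1.1, 1.9], [-0.0, -1.3], [-0.5, -3.9], [-0.6, 3.3]]
[ 0.48348378  0.35979389 -0.0509208 ] [[0.5, -0.7], [0.6, 1.1], [-1.0, 0.4], [-0.1, -0.9]]
[ 0.66758786 -0.05588667 -0.02370165  0.01674887] [[0.0, -0.7], [0.4, -0.6], [0.3, -2.4], [0.3, 2.8], [1.4, -0.6], [-0.3, -0.9]] grip [ 0.62858822 -0.05641337  0.26570234] ez [-0.57352414 -0.00774553  0.81915204]
neck in tumbler [np.float64(-0.025401647975785358), np.float64(-0.0014829915611165871)]
scene px bar top [[259.46256177 249.28445029]]
```

```bash
python3 - <<'E'
from cap import *
from go import need
need(G+.10*ez)
E
```

```text
[ 0.69296717 -0.05406079  0.01350433] [[1.1, 1.9], [-0.0, -1.3], [-0.5, -3.9], [-0.6, 3.3]]
[ 0.48348378  0.35979389 -0.0509208 ] [[0.5, -0.7], [0.6, 1.1], [-1.0, 0.4], [-0.1, -0.9]]
shift [-0.4626  0.0148 -0.198 ] turn(rotvec tool)
```

```bash
python3 -m jog '0 -0.463 0.015 -0.198 0; 0 -0.463 0.015 -0.198 0; 0 -0.463 0.015 -0.198 0; 0 -0.463 0.015 -0.198 0; 0 -0.463 0.015 -0.198 0; 0 -0.463 0.015 -0.198 0; 0 -0.463 0.015 -0.198 0; 0 -0.463 0.015 -0.198 0; 0 -0.463 0.015 -0.198 0; 0 -0.463 0.015 -0.198 0; 0 -0.463 0.015 -0.198 0; 0 -0.463 0.015 -0.198 0; 0 -0.463 0.015 -0.198 0; 0 -0.463 0.015 -0.198 0; 0 -0.463 0.015 -0.198 0'; python3 s.py; python3 - <<'E'
from cap import *
st=arm.get_state(); im=arm.get_image("wrist"); cv2.imwrite("pics/w4.png",im); np.save("w4.npy",np.r_[st["position"],st["orientation"]])
k=cam("wrist",st); print(proj(k,[N+.073*ez-.0237*ex,N+.073*ez+.0167*ex,N+.047*ez]))
from go import need
need(G)
E
```

```text
time_s: 22.05
position: [0.5683, -0.0564, 0.3495]
orientation: [-2.965, -0.014, -0.948]
ft_force: [0.2, 0.1, -0.3]
gripper_width: 0.501
grasp_force: 0.0
22.05 [ 0.5683 -0.0564  0.3495] q [-0.376 -0.301  2.058  0.33   0.837  1.031] z [ 0.58   0.03  -0.814] y [ 0.017 -1.    -0.024]
[ 0.69296717 -0.05406079  0.01350433] [[1.1, 1.9], [-0.0, -1.3], [-0.5, -3.9], [-0.6, 3.3]]
[ 0.48348378  0.35979389 -0.0509208 ] [[0.5, -0.7], [0.6, 1.1], [-1.0, 0.4], [-0.1, -0.9]]
[[281.44414136 252.61102064]
 [281.08569503 196.8652816 ]
 [281.51637518 211.15621133]]
shift [-0.0019  0.0027  0.1032] turn(rotvec tool)
```

View pics/w4.png

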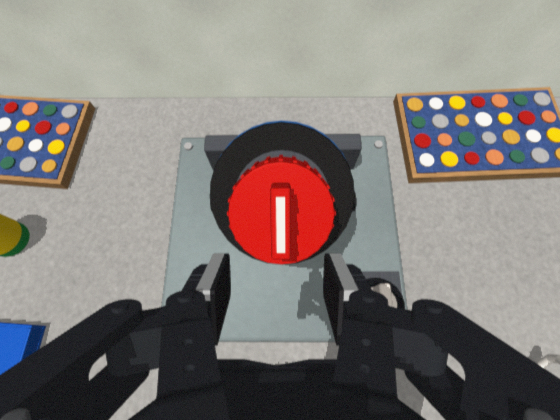

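The bar's stripe runs (281,196)–(281,253), matching the prediction to within a pixel. I'll go down and grip.

```bash
python3 -m jog '0 -0.001 0.002 0.03 0; 0 -0.002 0.003 0.06 0; 0 -0.002 0.003 0.08 0; 0 -0.002 0.003 0.09 0; 0 -0.002 0.003 0.097 0; 0 -0.002 0.003 0.1 0; 0 -0.002 0.003 0.102 0; 0 -0.002 0.003 0.102 0; -1 -0.002 0.003 0.102 0; -1 -0.002 0.003 0.102 0; -1 -0.002 0.003 0.102 0; -1 -0.002 0.003 0.102 0; -1 -0.002 0.003 0.102 0; -1 -0.002 0.003 0.102 0' 60; cat > g.py <<'E'
import contextlib,io
with contextlib.redirect_stdout(io.StringIO()): from cap import *
st=arm.get_state();A=R.from_rotvec(st["orientation"]); F=A.inv().apply(st["ft_force"]);M=A.inv().apply(st["moment"])
d=st["position"]-G; d=[d@ex,d@np.cross(ez,ex),d@ez]
x=A.as_matrix()[:,0]; tw=np.degrees(np.arctan2(x@np.cross(ez,ex),x@ex))
print(round(st["time_s"],2),"rel cap_grip mm",np.round(np.array(d)*1e3,1),"turn deg",round(tw,1),"F tool",np.round(F,1),"M tool",np.round(M,2),"w",round(st["gripper_width"],3),"grip",round(st["grasp_force"],1),"q5,6",np.round(st["joint_pos"][4:],2))
E
python3 g.py
```

```text
time_s: 23.27
position: [0.6279, -0.0565, 0.2657]
orientation: [-2.965, -0.015, -0.947]
ft_force: [-5.4, -1.0, 5.5]
gripper_width: 0.154
grasp_force: 61.7
23.27 rel cap_grip mm [-0.6 -0.   0.4] turn deg -0.6 F tool [-1.2  0.7 -7.6] M tool [-0.3  -0.45  0.06] w 0.154 grip 61.7 q5,6 [0.65 1.  ]
```

```bash
python3 -m jog '-1 0 0 0.002 0; -1 0 0 0.004 0; -1 0 0 0.006 0; -1 0 0 0.008 0; -1 0 0 0.009 0; -1 0 0 0.009 0; -1 0 0 0.009 0' 90 >/dev/null; python3 g.py
```

```text
23.85 rel cap_grip mm [-0.4 -0.  -8.1] turn deg -0.6 F tool [ -2.5   1.6 -12.5] M tool [-0.38 -0.85  0.03] w 0.14 grip 92.3 q5,6 [0.63 0.99]
```

```bash
python3 -m jog '-1 0 0 0.001 0; -1 0 0 0.001 -0.06; -1 0 0 0.001 -0.12; -1 0 0 0.001 -0.17; -1 0 0 0.001 -0.17' >/dev/null; python3 g.py
```

```text
24.27 rel cap_grip mm [-0.6  0.3 -8.7] turn deg 9.3 F tool [ -3.1  -0.3 -14. ] M tool [-0.09 -0.83  0.02] w 0.142 grip 92.4 q5,6 [0.63 0.82]
```

Past the 6° block with no torque built up; I'll continue the turn.

```bash
python3 -m jog '-1 0 0 0 -0.1; -1 0 0 0 -0.2; -1 0 0 0 -0.3; -1 0 0 0 -0.4; -1 0 0 0 -0.4' >/dev/null; python3 g.py;  python3 -m jog '-1 0 0 0 -0.1; -1 0 0 0 -0.2; -1 0 0 0 -0.3; -1 0 0 0 -0.4; -1 0 0 0 -0.4' >/dev/null; python3 g.py
```

```text
24.68 rel cap_grip mm [-1.   0.2 -8.1] turn deg 32.3 F tool [ -0.6  -2.1 -12.9] M tool [ 0.37 -0.6  -0.01] w 0.142 grip 92.3 q5,6 [0.63 0.42]
25.1 rel cap_grip mm [-1.9  0.1 -7.8] turn deg 55.2 F tool [ -0.2  -2.9 -13.2] M tool [ 0.71 -0.48 -0.05] w 0.142 grip 92.4 q5,6 [0.63 0.02]
```

```bash
python3 -m jog '-1 0 0 0 -0.1; -1 0 0 0 -0.2; -1 0 0 0 -0.3; -1 0 0 0 -0.4; -1 0 0 0 -0.5; -1 0 0 0 -0.53; -1 0 0 0 -0.53' >/dev/null; python3 g.py
```

```text
25.68 rel cap_grip mm [-3.2 -0.2 -7.7] turn deg 85.4 F tool [  1.3  -3.5 -13.7] M tool [ 0.99 -0.18  0.02] w 0.143 grip 92.3 q5,6 [ 0.63 -0.51]
```

```bash
python3 -m jog '-1 0 0 -0.004 0; -1 0 0 -0.008 0; -1 0 0 -0.014 0; -1 0 0 -0.02 0; -1 0 0 -0.02 0' >/dev/null; python3 g.py
```

```text
26.1 rel cap_grip mm [-4.2 -0.7 11.1] turn deg 85.3 F tool [-0.6  0.   1.1] M tool [ 0.33 -0.06 -0.03] w 0.15 grip 90.4 q5,6 [ 0.66 -0.5 ]
```

```bash
python3 -m jog '-1 0 0 -0.02 0; -1 0 0 -0.05 0; -1 0 0 -0.08 0; -1 0 0 -0.1 0; -1 0 0 -0.1 0' >/dev/null; python3 g.py; python3 s.py; python3 - <<'E'
from sim import *
# calibrate w: outward test
q=ik(.905,.499,np.pi-.089)
for w in(.5,.8,1.1): 
    x=q
    for i in range(6): x=push(x,.0417,.2,w)
    print("w",w,np.pi-sum(x),fk(P,*x))
for r,z in((.4,.3),(.4,.45),(.35,.6),(.6,.25)):
  for a in range(90,271,30):
    x=ik(r,z,2.53); 
    for i in range(25): x=push(x,.0417,np.radians(a),.6)
    print((r,z),a,"gain/25",round(sum(x)-2.53,2),np.round(fk(P,*x),2),np.round(x,2))
E
```

```text
26.52 rel cap_grip mm [ -2.   -3.6 114. ] turn deg 85.4 F tool [-0.4  0.5  0.9] M tool [ 0.35 -0.02 -0.04] w 0.145 grip 90.4 q5,6 [ 0.85 -0.48]
26.52 [ 0.5642 -0.0599  0.3579] q [-0.388 -0.317  2.055  0.334  0.854 -0.477] z [ 0.583  0.029 -0.812] y [ 0.812 -0.07   0.58 ]
w 0.5 0.26865359098808206 [0.96966563 0.45641369]
w 0.8 0.16625840550080095 [0.9486583  0.44661299]
w 1.1 0.13120125215240108 [0.94155119 0.44339205]
(0.4, 0.3) 90 gain/25 -0.14 [0.34 1.07] [0.04 0.21 2.13]
(0.4, 0.3) 120 gain/25 -0.02 [-0.05  1.05] [-0.32  0.21  2.62]
(0.4, 0.3) 150 gain/25 0.2 [-0.2   0.93] [-0.73  0.71  2.76]
(0.4, 0.3) 180 gain/25 0.53 [0.25 0.28] [-0.9   2.45  1.51]
(0.4, 0.3) 210 gain/25 0.55 [0.24 0.26] [-0.9   2.48  1.5 ]
(0.4, 0.3) 240 gain/25 0.65 [ 0.29 -0.16] [0.49 2.45 0.24]
(0.4, 0.3) 270 gain/25 0.58 [ 0.56 -0.41] [1.25 1.62 0.24]
(0.4, 0.45) 90 gain/25 -0.22 [0.32 1.08] [0.01 0.21 2.1 ]
(0.4, 0.45) 120 gain/25 -0.1 [-0.07  1.05] [-0.36  0.21  2.58]
(0.4, 0.45) 150 gain/25 0.01 [-0.29  0.95] [-0.7   0.43  2.81]
(0.4, 0.45) 180 gain/25 0.42 [-0.06  0.81] [-0.9   1.29  2.56]
(0.4, 0.45) 
[... 324 characters left out ...]
-0.35  0.93] [-0.73  0.32  2.81]
(0.35, 0.6) 180 gain/25 0.09 [-0.32  0.88] [-0.9   0.71  2.81]
(0.35, 0.6) 210 gain/25 0.54 [0.24 0.34] [-0.9   2.34  1.63]
(0.35, 0.6) 240 gain/25 0.39 [ 0.37 -0.07] [0.2  2.48 0.24]
(0.35, 0.6) 270 gain/25 0.43 [ 0.5  -0.15] [0.58 2.14 0.24]
(0.6, 0.25) 90 gain/25 -0.16 [0.49 1.03] [0.19 0.21 1.96]
(0.6, 0.25) 120 gain/25 -0.03 [0.08 1.06] [-0.2   0.21  2.48]
(0.6, 0.25) 150 gain/25 0.16 [-0.08  0.87] [-0.86  1.09  2.45]
(0.6, 0.25) 180 gain/25 0.43 [0.27 0.27] [-0.9   2.46  1.4 ]
(0.6, 0.25) 210 gain/25 0.55 [ 0.32 -0.13] [0.36 2.48 0.24]
(0.6, 0.25) 240 gain/25 0.68 [ 0.29 -0.18] [0.54 2.44 0.24]
(0.6, 0.25) 270 gain/25 0.42 [ 0.71 -0.63] [1.84 0.83 0.27]
```

```bash
python3 -c "
from go import *
need([.40,.12,.33])
A=R.from_rotvec(arm.get_state()['orientation']).as_matrix(); print('world -x (heading .05), slightly down in tool:',A.T@np.array([-.998,-.05,-.15])*.3)"
```

```text
shift [ 0.171  -0.162  -0.0678] turn(rotvec tool) 
world -x (heading .05), slightly down in tool: [-0.02976708 -0.26805612 -0.13838424]
```

```bash
python3 -m jog '-1 0.171 -0.162 -0.068 0; -1 0.171 -0.162 -0.068 0; -1 0.171 -0.162 -0.068 0; -1 0.171 -0.162 -0.068 0; -1 0.171 -0.162 -0.068 0; -1 0.171 -0.162 -0.068 0; -1 0.171 -0.162 -0.068 0; -1 0.171 -0.162 -0.068 0; -1 0.171 -0.162 -0.068 0' >/dev/null; python3 s.py; for i in 1 2 3 4 5 6; do python3 -m jog '-1 -0.03 -0.268 -0.138 0' >/dev/null; python3 s.py; done
```

```text
27.27 [0.3996 0.1206 0.3259] q [ 0.046 -0.74   2.368  0.008  0.9    0.103] z [ 0.576  0.032 -0.817] y [ 0.817 -0.07   0.573]
27.35 [0.362  0.1172 0.317 ] q [ 0.041 -0.863  2.435  0.008  0.968  0.102] z [ 0.566  0.029 -0.824] y [ 0.824 -0.073  0.563]
27.43 [0.3456 0.1297 0.3001] q [ 0.113 -0.896  2.48  -0.059  0.949  0.204] z [ 0.574  0.017 -0.819] y [ 0.817 -0.077  0.571]
27.52 [0.3293 0.1472 0.2945] q [ 0.211 -0.893  2.484 -0.136  0.973  0.329] z [ 0.557  0.005 -0.83 ] y [ 0.828 -0.077  0.555]
27.6 [0.3095 0.1659 0.2932] q [ 0.323 -0.892  2.483 -0.215  1.009  0.466] z [ 0.547 -0.008 -0.837] y [ 0.834 -0.076  0.546]
27.68 [0.2849 0.185  0.2921] q [ 0.45  -0.892  2.483 -0.294  1.055  0.613] z [ 0.539 -0.02  -0.842] y [ 0.839 -0.076  0.538]
27.77 [0.2551 0.2031 0.2913] q [ 0.591 -0.892  2.483 -0.368  1.114  0.767] z [ 0.532 -0.032 -0.846] y [ 0.843 -0.076  0.533]
```

```bash
python3 -c "
from go import *
need([.385,.08,.31])
A=R.from_rotvec(arm.get_state()['orientation']).as_matrix(); print(A.T@np.array([-.96,-.22,-.1])*.3)"
```

```text
shift [-0.1119  0.1288  0.0572] turn(rotvec tool) 
[-0.08956218 -0.25368225 -0.1257932 ]
```

```bash
python3 -m jog '-1 -0.112 0.129 0.057 0; -1 -0.112 0.129 0.057 0; -1 -0.112 0.129 0.057 0; -1 -0.112 0.129 0.057 0; -1 -0.112 0.129 0.057 0; -1 -0.112 0.129 0.057 0; -1 -0.112 0.129 0.057 0' >/dev/null; python3 s.py; for i in 1 2 3 4 5; do python3 -m jog '-1 -0.09 -0.254 -0.126 0' >/dev/null; python3 s.py; done
```

```text
28.35 [0.3861 0.0791 0.3099] q [-5.600e-02 -7.820e-01  2.403e+00 -1.000e-03  9.600e-01  2.900e-02] z [ 0.53  -0.031 -0.847] y [ 0.844 -0.076  0.531]
28.43 [0.3579 0.0748 0.3044] q [-0.081 -0.883  2.454  0.014  1.021 -0.003] z [ 0.522 -0.031 -0.853] y [ 0.85  -0.073  0.522]
28.52 [0.3487 0.0781 0.2979] q [-0.058 -0.895  2.466 -0.014  1.04   0.031] z [ 0.505 -0.041 -0.862] y [ 0.859 -0.074  0.506]
28.6 [0.3429 0.0834 0.2948] q [-0.026 -0.895  2.469 -0.044  1.052  0.074] z [ 0.492 -0.051 -0.869] y [ 0.866 -0.075  0.495]
28.68 [0.3355 0.0898 0.2917] q [ 0.013 -0.895  2.471 -0.076  1.069  0.124] z [ 0.477 -0.061 -0.877] y [ 0.874 -0.075  0.481]
28.77 [0.3267 0.0976 0.2891] q [ 0.06  -0.895  2.473 -0.112  1.09   0.181] z [ 0.462 -0.072 -0.884] y [ 0.881 -0.076  0.466]
```

```bash
python3 -c "
from go import *
need([.324,-.165,.30])
A=R.from_rotvec(arm.get_state()['orientation']).as_matrix(); print(A.T@np.array([-.95,.33,-.1])*.3)"
```

```text
shift [-0.2618  0.0226  0.0079] turn(rotvec tool) 
[ 0.07059967 -0.27270064 -0.11214298]
```

```bash
python3 -m jog '-1 -0.262 0.023 0.008 0; -1 -0.262 0.023 0.008 0; -1 -0.262 0.023 0.008 0; -1 -0.262 0.023 0.008 0; -1 -0.262 0.023 0.008 0; -1 -0.262 0.023 0.008 0; -1 -0.262 0.023 0.008 0; -1 -0.262 0.023 0.008 0; -1 -0.262 0.023 0.008 0' >/dev/null; python3 s.py; for i in 1 2 3 4 5 6; do python3 -m jog '-1 0.07 -0.273 -0.112 0' >/dev/null; python3 s.py; done
```

```text
29.52 [ 0.3246 -0.1666  0.3005] q [-0.994 -0.831  2.426  0.378  1.23  -0.966] z [ 0.462 -0.072 -0.884] y [ 0.881 -0.08   0.467]
29.6 [ 0.3051 -0.1644  0.2856] q [-1.064 -0.893  2.478  0.402  1.274 -1.043] z [ 0.463 -0.064 -0.884] y [ 0.882 -0.07   0.467]
29.68 [ 0.29   -0.172   0.2798] q [-1.131 -0.896  2.485  0.406  1.323 -1.104] z [ 0.444 -0.045 -0.895] y [ 0.892 -0.071  0.446]
29.77 [ 0.2743 -0.1827  0.2784] q [-1.209 -0.896  2.485  0.414  1.371 -1.176] z [ 0.433 -0.031 -0.901] y [ 0.898 -0.072  0.434]
29.85 [ 0.255  -0.1944  0.2772] q [-1.301 -0.896  2.485  0.419  1.427 -1.26 ] z [ 0.422 -0.015 -0.906] y [ 0.904 -0.072  0.422]
29.93 [ 0.2316 -0.2066  0.2763] q [-1.408 -0.896  2.485  0.422  1.488 -1.358] z [ 0.414  0.001 -0.91 ] y [ 0.908 -0.071  0.413]
30.02 [ 0.2036 -0.2183  0.2756] q [-1.532 -0.896  2.485  0.42   1.555 -1.471] z [ 0.407  0.016 -0.913] y [ 0.911 -0.071  0.405]
```

```bash
python3 -c "
from go import *
need([.365,.005,.30])
A=R.from_rotvec(arm.get_state()['orientation']).as_matrix(); print(A.T@np.array([-1,-.03,-.15])*.3)"
```

```text
shift [0.2331 0.1411 0.0471] turn(rotvec tool) 
[-0.02844325 -0.29102434 -0.08125155]
```

```bash
python3 -m jog '-1 0.233 0.141 0.047 0; -1 0.233 0.141 0.047 0; -1 0.233 0.141 0.047 0; -1 0.233 0.141 0.047 0; -1 0.233 0.141 0.047 0; -1 0.233 0.141 0.047 0; -1 0.233 0.141 0.047 0; -1 0.233 0.141 0.047 0; -1 0.233 0.141 0.047 0' >/dev/null; python3 s.py; for i in 1 2 3 4 5 6; do python3 -m jog '-1 -0.028 -0.291 -0.081 0' >/dev/null; python3 s.py; done
```

```text
30.77 [0.3657 0.0082 0.3003] q [-0.366 -0.805  2.403  0.179  1.161 -0.347] z [ 0.407  0.019 -0.913] y [ 0.912 -0.063  0.405]
30.85 [0.3414 0.0034 0.2937] q [-0.417 -0.89   2.449  0.189  1.218 -0.384] z [ 0.397  0.017 -0.918] y [ 0.916 -0.07   0.395]
30.93 [0.3342 0.0005 0.2841] q [-0.431 -0.896  2.464  0.181  1.234 -0.389] z [ 0.373  0.015 -0.928] y [ 0.926 -0.075  0.371]
31.02 [ 0.3303 -0.0022  0.2791] q [-0.44  -0.896  2.47   0.174  1.244 -0.393] z [ 0.357  0.013 -0.934] y [ 0.932 -0.078  0.355]
31.1 [ 0.3257 -0.0045  0.2744] q [-0.45  -0.896  2.476  0.168  1.259 -0.401] z [ 0.338  0.013 -0.941] y [ 0.939 -0.078  0.336]
31.18 [ 0.3208 -0.0068  0.27  ] q [-0.46  -0.896  2.481  0.162  1.275 -0.41 ] z [ 0.318  0.014 -0.948] y [ 0.946 -0.078  0.316]
31.27 [ 0.3157 -0.0095  0.2662] q [-0.473 -0.896  2.484  0.156  1.294 -0.422] z [ 0.296  0.016 -0.955] y [ 0.953 -0.077  0.294]
```

```bash
for i in 1 2 3 4 5 6 7; do python3 -m jog '-1 -0.014 -0.295 -0.05 0' >/dev/null; done;  python3 s.py; for i in 1 2 3 4 5 ; do python3 -m jog '-1 -0.012 -0.295 -0.02 0' >/dev/null; python3 s.py; done; python3 g.py
```

```text
31.85 [ 0.278  -0.0239  0.2584] q [-0.545 -0.895  2.484  0.1    1.45  -0.484] z [ 0.139  0.032 -0.99 ] y [ 0.988 -0.071  0.137]
31.93 [ 0.2721 -0.028   0.2577] q [-0.565 -0.895  2.484  0.093  1.473 -0.502] z [ 0.116  0.035 -0.993] y [ 0.991 -0.07   0.114]
32.02 [ 0.2659 -0.0329  0.2571] q [-0.589 -0.895  2.484  0.085  1.497 -0.525] z [ 0.094  0.039 -0.995] y [ 0.993 -0.069  0.091]
32.1 [ 0.2594 -0.0388  0.2567] q [-0.618 -0.895  2.484  0.077  1.52  -0.554] z [ 0.071  0.044 -0.996] y [ 0.995 -0.068  0.068]
32.18 [ 0.2525 -0.046   0.2565] q [-0.652 -0.895  2.484  0.069  1.544 -0.588] z [ 0.049  0.049 -0.998] y [ 0.997 -0.067  0.046]
32.27 [ 0.2449 -0.0545  0.2564] q [-0.694 -0.895  2.484  0.06   1.567 -0.629] z [ 0.028  0.055 -0.998] y [ 0.998 -0.066  0.024]
32.27 rel cap_grip mm [-320.9    6.2  213.4] turn deg 84.5 F tool [-1.1  0.1  0.9] M tool [ 0.03 -0.07 -0.03] w 0.147 grip 91.9 q5,6 [ 1.57 -0.63]
```

```bash
python3 -m jog '-1 0.119 0.198 -0.012 0; -1 0.119 0.198 -0.012 0; -1 0.119 0.198 -0.012 0; -1 0.119 0.198 -0.012 0; -1 0.119 0.198 -0.012 0; -1 0.119 0.198 -0.012 0; -1 0.119 0.198 -0.012 0; -1 0.418 0.206 0.05 0; -1 0.418 0.206 0.05 0; -1 0.418 0.206 0.05 0; -1 0.418 0.206 0.05 0; -1 0.418 0.206 0.05 0; -1 0.418 0.206 0.05 0; -1 0.418 0.206 0.05 0; -1 0.418 0.206 0.05 0; -1 0.418 0.206 0.135 0; -1 0.418 0.206 0.135 0; -1 0.418 0.206 0.135 0; -1 0.418 0.206 0.135 0' >/dev/null; python3 s.py; python3 g.py; python3 - <<'E'
from h import *
a=cv2.resize(arm.get_image("top")[120:330,130:410],None,fx=2,fy=2); b=cv2.resize(arm.get_image("scene")[150:290,290:430],None,fx=1.7,fy=3)[:420]
m=np.zeros((420,800,3),np.uint8); m[:,:560]=a; m[:,560:560+b.shape[1]]=b; cv2.imwrite("pics/p1.png",m)
from go import need
need([.4815,.356,.085])
E
```

```text
33.85 [0.4802 0.3539 0.1471] q [0.451 0.198 1.882 0.042 1.02  0.496] z [ 0.022  0.05  -0.998] y [ 0.998 -0.067  0.018]
33.85 rel cap_grip mm [-186.4  411.4  -14.2] turn deg 84.6 F tool [-0.5 -0.3  0.7] M tool [ 0.04 -0.07  0.01] w 0.146 grip 91.8 q5,6 [1.02 0.5 ]
shift [-0.0036 -0.0039  0.0675] turn(rotvec tool)
```

```bash
python3 -m jog '-1 -0.002 -0.002 0.03 0; -1 -0.003 -0.003 0.055 0; -1 -0.004 -0.004 0.066 0; -1 -0.004 -0.004 0.068 0; -1 -0.004 -0.004 0.07 0; -1 -0.004 -0.004 0.07 0' >/dev/null; python3 s.py; python3 g.py;  for i in 1 2 3; do python3 -m jog '-1 0 0 0.001 0; -1 0 0 0.002 0; -1 0 0 0.002 0' 40 | grep -E 'pos|ft'; done
```

```text
34.45 [0.4815 0.3566 0.0826] q [0.454 0.286 1.911 0.046 0.89  0.492] z [ 0.033  0.056 -0.998] y [ 0.997 -0.067  0.029]
34.45 rel cap_grip mm [-222.3  414.2  -67.9] turn deg 84.4 F tool [-1.  -0.2  0.4] M tool [0.02 0.   0.01] w 0.144 grip 91.9 q5,6 [0.89 0.49]
position: [0.4806, 0.3565, 0.0793]
ft_force: [-0.1, 0.3, -0.8]
position: [0.4799, 0.3563, 0.0762]
ft_force: [-0.8, -1.0, -1.5]
position: [0.4799, 0.3564, 0.074]
ft_force: [0.1, -0.7, -0.4]
```

```bash
for i in 1 2 3; do python3 -m jog '-1 0 0 0.0007 0; -1 0 0 0.0015 0; -1 0 0 0.0015 0' 25 | grep -E 'pos|ft|width'; done
```

```text
position: [0.4802, 0.3566, 0.0729]
ft_force: [0.1, 0.2, -1.7]
gripper_width: 0.146
position: [0.4805, 0.3568, 0.0725]
ft_force: [-1.2, -0.6, 4.2]
gripper_width: 0.14
position: [0.4808, 0.3571, 0.0723]
ft_force: [-3.7, -2.1, 10.2]
gripper_width: 0.144
```

```bash
python3 -m jog '-1 0 0 -0.001 0; -0.65 0 0 -0.001 0; -0.6 0 0 -0.001 0; -0.5 0 0 -0.001 0; -0.4 0 0 -0.001 0; -0.2 0 0 -0.001 0; -0.1 0 0 -0.001 0; -0.1 0 0 -0.001 0' 20; python3 -m jog '-0.1 0 0 -0.01 0; -0.1 0 0 -0.03 0; -0.1 0 0 -0.06 0; -0.1 0 0 -0.1 0; -0.1 0 0 -0.14 0; -0.1 0 0 -0.18 0; -0.1 -0.1 0 -0.2 0; -0.1 -0.2 0 -0.2 0; -0.1 -0.2 0 -0.2 0; -0.1 -0.2 0 -0.2 0'; python3 - <<'E'
from h import *
a=cv2.resize(arm.get_image("top")[120:330,130:410],None,fx=2,fy=2); b=cv2.resize(arm.get_image("scene")[160:300,260:400],None,fx=1.7,fy=3)[:420]
m=np.zeros((420,800,3),np.uint8); m[:,:560]=a; m[:,560:560+b.shape[1]]=b; cv2.imwrite("pics/p2.png",m)
E
```

```text
time_s: 36.62
position: [0.4802, 0.3566, 0.0707]
orientation: [-2.278, -2.133, -0.092]
ft_force: [0.6, -0.3, 0.5]
gripper_width: 0.448
grasp_force: 0.0
time_s: 37.45
position: [0.4631, 0.1797, 0.26]
orientation: [-2.277, -2.135, -0.095]
ft_force: [1.1, -0.4, -0.0]
gripper_width: 0.448
grasp_force: 0.0
```

View pics/p2.png

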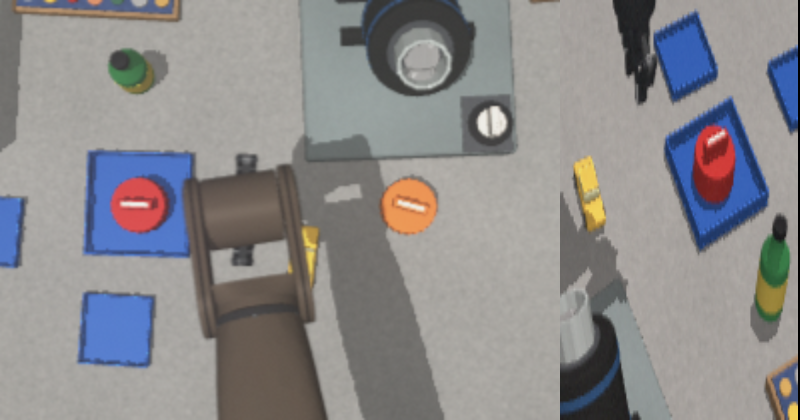

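The cap stands upright with its bar on top at the centre of the blue tray, near (138,204). The neck is open, the dial's bar sits at its off stop near (490,122), and the car and bottle look undisturbed. The mug is outside this view and the arm never went near it.

```bash
python3 -c "
from rig import arm
print(arm.job_done())"
```

```text
the job is handed in; nothing more can be done
None
```

The job is handed in at about 37.5 s: I turned the dial to its off stop, unlocked and drew out the red cap, and set it upright by hand in the large blue tray, with the mug, bottle and toy car not touched.

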